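Load the stain carrier and hold its locking pin open

TASK

Stand the three equal large brown dropper bottles upright in the three round pockets of the locked carrier, one to a pocket, in any order. Then grip the black knob of the carrier's sprung locking pin, pull it straight up as far as it goes, so that the pin is clear of its hole, and finish while still holding it up there, so that a colleague can slide the carrier out. Do not shift the bystanding things (small oil dropper bottle, gel bottle, tissue pad) and do not knock a bottle over.

Things in the scene. Friction and masses are not known exactly. Their poses are not given: they have to be found in the camera images.
- stain_iodine: One of three equal brown dropper bottles, loose, about 75 g (up to 30 % more or less), standing upright on the worktop: round body 44 mm across up to 70 mm height, then a 26 mm wide round screw collar from 70 to 88 mm height (grip here), then a 14 mm wide dropper bulb up to 108 mm. Origin: centre of its underside, z up.
- stain_violet: One of three equal brown dropper bottles, loose, about 75 g (up to 30 % more or less), standing upright on the worktop: round body 44 mm across up to 70 mm height, then a 26 mm wide round screw collar from 70 to 88 mm height (grip here), then a 14 mm wide dropper bulb up to 108 mm. Origin: centre of its underside, z up.
- stain_red: One of three equal brown dropper bottles, loose, about 75 g (up to 30 % more or less), standing upright on the worktop: round body 44 mm across up to 70 mm height, then a 26 mm wide round screw collar from 70 to 88 mm height (grip here), then a 14 mm wide dropper bulb up to 108 mm. Origin: centre of its underside, z up.
- dock: Locked carrier on its base plate, fixed to the worktop. Origin on the worktop below the middle pocket; z up, y along the row of pockets, -x towards the locking pin, which stands on the robot's side of the middle pocket, 65 mm from its centre. White plate 74 (x) x 180 (y) mm, top 21 mm above the worktop, with a row of three round pockets 52 mm wide, 12 mm deep, 58 mm apart.
- pocket0 (a point): Centre of the floor of the right pocket (dock y = -58 mm), 9 mm above the worktop (its rim is 12 mm higher). A seated bottle stands with its underside at this height. Axes as the dock's.
- pocket1 (a point): Centre of the floor of the middle pocket, 9 mm above the worktop (its rim is 12 mm higher). A seated bottle stands with its underside at this height. Axes as the dock's.
- pocket2 (a point): Centre of the floor of the left pocket (dock y = +58 mm), 9 mm above the worktop (its rim is 12 mm higher). A seated bottle stands with its underside at this height. Axes as the dock's.
- pin_hole (a point): Centre of the mouth of the pin's seat hole (10 mm wide) in the steel tongue of the carrier, 15 mm above the worktop, straight below the knob. Over it stands a fixed aluminium bracket, 28 mm (dock x) by 70 mm (dock y), top 60 mm above the worktop, with a 20 mm wide round bushing up to 72 mm, just below the knob.
- pin_tip (a point): Lower end of the 8 mm steel pin; 8 mm below the mouth of the hole when seated, 10 mm above it when fully pulled.
- knob: Centre of the black round knob of the plunger, 24 mm across and 28 mm high, upright axis; 88 mm above the worktop when the pin is seated, moves up with it. Grip it round its sides. A bottle in the middle pocket stands 65 mm away (between axes), 117 mm high.
- plunger (a joint): Lift of the plunger in m: 0 = seated in the hole, 0.018 = fully pulled against its stop. A spring returns it: it pulls down with about 6.5 N when seated and 11 N fully pulled, plus 0.6 N weight. It does not latch.
- immersion_oil: Bystander: smaller dropper bottle, 35 mm wide, 86 mm high, pale; not to be loaded. Origin: centre of underside.
- gel_bottle: Bystander: hand gel bottle 34 x 50 x 123 mm. Origin: centre of underside.
- lens_tissue: Bystander: pad of lens tissue 93 x 66 x 9 mm lying flat. Origin: centre of underside.
There are look-alikes about, which are no part of the job. Leave any green or orange look-alike of the stain_red alone. Leave any pink look-alike of the stain_iodine alone.

How it is judged:
By the outcome, as a careful person would: the job done as asked, in the order asked, and still so for the second after the job is handed in, while the arm keeps its last pose, push and grip.
It also fails if it takes over 72 s, if anything falls off the work surface, if the arm or the gripper's body presses on something with over 40 N, if the wrist force passes 120 N, or if a joint passes its speed limit or range.

ROBOT

A 7-joint arm with a two-finger parallel gripper is mounted at the origin on a cart in front of the work surface, level with it; the furniture and walls round the work are solid. World frame = base frame: x ahead of the robot, y to its left, z up, the work surface at z = 0. Lengths are in m, angles in rad, forces in N, time in s.
With the tool pointing down it reaches from about 0.4 to 0.85 m from the base axis. Payload 4.4 kg.
Tool frame: the origin (TCP) lies between the finger pads; the fingertips stand 22 mm ahead of it and the grasp point (between the pads) lies 3 mm ahead of it; x points along the fingers, z is the direction in which the jaws open and shut, and the axes are right-handed (so a half turn about x gives the same grasp; the last joint's range is limited). The gripper opens to 94 mm and grips with 3 to 60 N. Pads are 16 mm wide; open, the fingers measure 119 mm over their backs; the gripper's body (75 mm by 177 mm) begins 78 mm behind the grasp point.
Start: joints at [1.249, 0.628, 0.038, 1.517, -0.027, 0.996, -0.02], TCP at [0.164, -0.629, 0.227] pointing down, gripper open.
Joint ranges: [-3.06, 3.06], [-0.37, 2.12], [-1.25, 1.32], [0.18, 2.47], [-1.1, 4.24], [0.23, 1.98], [-2.94, 2.94]. Speed limits (rad/s): [2.57, 2.57, 3.14, 3.14, 3.14, 3.14, 3.14].

INTERFACE

Orientations are given as a rotation vector (axis times angle).
In Python, from rig import read_state, capture, camera_info, hand_in gives the robot as it stands.
- The arm moves only by the tool drive_tool, never from a script. Its argument "deltas" is a list of rows, each a list of 4 numbers: the shift along the tool's x, y, z in cm, then the turn about the tool's x in degrees. In form: [[tx, ty, tz, roll], ...]. A call has 1 to 20 rows; each row shifts and turns the commanded pose from where the row before left it, along the tool's axes as they then stand; what a row does not reach is not made up. A row lasts 1/12 s, in which the tool goes at most 41.7 mm and 7.16 degrees, less where a joint would pass 70% of its speed; a pose out of reach is approached as far as the arm can. A call is refused whole if a number of a shift passes 4.17 or a number of a turn 7.16, either way. A call with a gripper value outside its range is refused whole. "gripper" is the finger opening in cm, from 0 to 9.4, set as the call begins (left out, the last holds). The fingers move at their own pace and stop on an object; "grip_force" is the grip in N (left out, the last holds). Time passes only in rows, so rows that do not move let the fingers close. It gives the time, the measured TCP pose, the force and the opening at its end, in the units of the state.
- read_state(): the state, without advancing time (a new reading comes with each control period).
- capture(name): name is "scene" or "top"; returns (picture, depth): 420x560x3 uint8, blue, green, red; 420x560 float32, m along the optical axis (not along the pixel's ray), 0 where there is no reading.
- camera_info(name): a dict with "camera_matrix" (3x3 intrinsics, pixels), "R" (3x3) and "t" (3): a world point X has camera coordinates R X + t. Camera axes: x right, y down, z forward; pixel columns grow to the right and rows downward; lengths in m; the calibration is good to about 2 mm. A picture is of the moment at which its call begins. camera_info takes no time and is no camera call.
- hand_in(): hands the job in, once; it reports no verdict.
The state is a dict: "clock": time; "joint_pos": joint angles; "qvel": joint speeds; "effort": joint torques, N m; "ee_pos": TCP position; "ee_rot": TCP orientation; "ft_force": force on the tool from outside, world axes, zero at the start; "torque": the same for the moment, N m; "grip_width": finger opening in m.
Only numpy, scipy, OpenCV 4.12 (cv2) and the standard library are available. Lean on these libraries where they do the work, as an engineer would, in place of code of your own. Each camera call takes 0.05 s, during which the arm holds its last target. There are 200 camera calls.

## Working session

There is one attempt and no reset: what is moved stays moved. The work goes in short steps, Python scripts to look and compute and a tool call to move; the robot and the scene stay as the last step left them, time stands still between calls to the robot, and variables do not carry over. Pictures are saved under pics/ and viewed, about 8 in all and at most 12, crops included, and the job is handed in when it is done.

Besides the shell and the picture viewer there is one more tool, called after "Emit:" as name(argument=value, ...), one argument or row to a line, values as JSON. drive_tool: Moves the arm, as the interface text tells. Its arguments: {"type":"object","properties":{"deltas":{"type":"array","items":{"type":"array","items":{"type":"number"}}},"gripper":{"type":"number"},"grip_force":{"type":"number"}},"required":["deltas"]}

```bash
ls; mkdir -p pics
python3 - <<'E'
from rig import *
import cv2,numpy as np
s=read_state();print(s)
for n in("scene","top"):
    p,d=capture(n);cv2.imwrite(f"pics/{n}0.png",p);np.save(f"pics/{n}0.npy",d);c=camera_info(n);print(c)
E
```

```text
pics
{'clock': 0.0, 'joint_pos': array([ 1.24920715,  0.629334  ,  0.03842884,  1.51835499, -0.0270037 ,
        0.99631049, -0.01999593]), 'qvel': array([-0.00014359,  0.00105514, -0.00134799, -0.00015644, -0.00143069,
        0.00054224, -0.00177749]), 'effort': array([ 4.83540555e-05, -5.49728107e+01,  1.14352327e+00, -1.86630750e+01,
       -5.21604123e-02,  2.36076739e-02,  1.50312080e-04]), 'ee_pos': array([ 0.16433357, -0.62823385,  0.22656588]), 'ee_rot': array([ 1.01989925,  1.32095639, -1.0179918 ]), 'ft_force': array([ 0.79027736,  0.05779383, -0.41473921]), 'torque': array([ 0.06842753, -0.01307585, -0.05555927]), 'grip_width': 0.09404137195925119}
{'camera_matrix': array([[460.52936175,   0.        , 275.8709611 ],
       [  0.        , 460.52936175, 209.17422543],
       [  0.        ,   0.        ,   1.        ]]), 'R': array([[-0.58695189, -0.80947102,  0.01562527],
       [-0.56636597,  0.39673091, -0.7223809 ],
       [ 0.57854738, -0.43285246, -0.6913188 ]]), 't': array([0.40316166, 0.34919647, 0.87798273])}
{'camera_matrix': array([[488.56701862,   0.        , 280.25746116],
       [  0.        , 488.56701862, 207.43619128],
       [  0.        ,   0.        ,   1.        ]]), 'R': array([[ 0.0020015 , -0.99999403, -0.00281807],
       [-0.99522818, -0.00171703, -0.09755981],
       [ 0.09755439,  0.00299988, -0.99522567]]), 't': array([0.09215812, 0.54836217, 1.25384189])}
```

View pics/scene0.png

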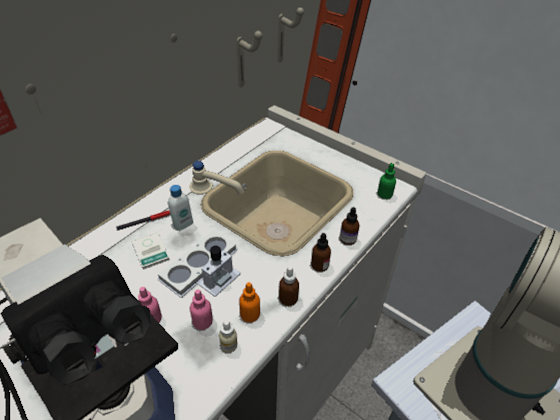

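View pics/top0.png

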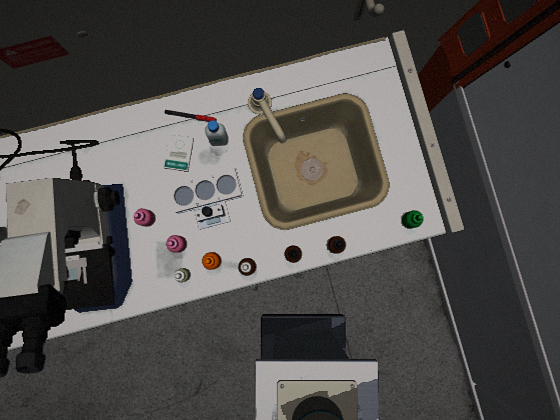

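The scene shows brown bottles at scene px (289,287), (321,253) and (350,227), which are top px (247,267), (293,254) and (336,244). The look-alikes are orange (211,261), pink (144,217) and (176,244), and green (413,218). The pale oil bottle is at (181,275), and the dock is at about (206,190) with its knob at (208,211). I'll confirm with an enlarged crop and measure.

```bash
cat > h.py <<'E'
from rig import *
import cv2,numpy as np
def ray(n,u,v,z):
    c=camera_info(n);K,R,t=c["camera_matrix"],c["R"],c["t"]
    o=-R.T@t; d=R.T@np.linalg.inv(K)@np.array([u,v,1.]); return o+d*(z-o[2])/d[2]
def cloud(n,D):
    c=camera_info(n);K,R,t=c["camera_matrix"],c["R"],c["t"]
    v,u=np.indices(D.shape); P=np.stack([(u-K[0,2])/K[0,0]*D,(v-K[1,2])/K[1,1]*D,D],-1)
    return (P-t)@R
def tri(uvs):
    A=[]
    for n,u,v in uvs:
        c=camera_info(n);P=c["camera_matrix"]@np.c_[c["R"],c["t"]];A+=[u*P[2]-P[0],v*P[2]-P[1]]
    A=np.array(A);return np.linalg.lstsq(A[:,:3],-A[:,3],rcond=None)[0]
E
python3 - <<'E'
from h import *
s=cv2.imread("pics/scene0.png");t=cv2.imread("pics/top0.png")
a=cv2.resize(s[195:315,260:380],None,fx=4,fy=4,interpolation=2)
b=cv2.resize(t[165:290,165:355],None,fx=4,fy=4,interpolation=2)
b=cv2.resize(b,(760,500));cv2.imwrite("pics/c1.png",np.hstack([cv2.resize(a,(320,320)),cv2.resize(b,(480,320))]))
for n in("top","scene"):
    W=cloud(n,np.load(f"pics/{n}0.npy"));z=W[...,2]
    m=((z>.025)&(z<.14)&(W[...,0]>.25)&(W[...,0]<.75)).astype(np.uint8)
    k,l,st,c=cv2.connectedComponentsWithStats(m)
    for i in range(1,k):
        if st[i,4]<25: continue
        q=W[l==i]; im=(t if n=="top" else s)[l==i].mean(0)
        q2=q[q[:,2]>q[:,2].max()-.02]
        print(n,c[i].round(),st[i,4],"zmax",q[:,2].max().round(3),"top",q2.mean(0).round(3),im.round())
E
```

```text
top [541. 186.] 3922 zmax 0.14 top [ 0.666 -0.56   0.129] [63. 61. 59.]
top [216. 133.] 365 zmax 0.126 top [0.74  0.26  0.118] [92. 82. 68.]
top [281. 135.] 110 zmax 0.063 top [0.738 0.094 0.053] [ 83.  98. 103.]
top [ 53. 153.] 877 zmax 0.14 top [0.722 0.754 0.131] [17. 18. 19.]
top [442. 181.] 1459 zmax 0.043 top [ 0.617 -0.331  0.034] [120. 129. 135.]
top [106. 227.] 2357 zmax 0.14 top [0.521 0.547 0.13 ] [47. 43. 42.]
top [209. 212.] 330 zmax 0.106 top [0.532 0.275 0.1  ] [112. 111. 112.]
top [143. 217.] 278 zmax 0.111 top [0.521 0.446 0.103] [ 73.  52. 107.]
top [413. 219.] 273 zmax 0.111 top [ 0.518 -0.248  0.103] [24. 63. 12.]
top [  2. 234.] 70 zmax 0.054 top [0.478 0.813 0.042] [35. 35. 34.]
top [176. 243.] 265 zmax 0.111 top [0.453 0.361 0.103] [ 79.  57. 115.]
top [337. 244.] 252 zmax 0.109 top [ 0.451 -0.052  0.102] [14. 19. 30.]
top [293. 254.] 236 zmax 0.111 top [0.428 0.06  0.104] [14. 19. 31.]
top [211. 260.] 259 zmax 0.112 top [0.41  0.27  0.104] [  4.  53. 125.]
top [247. 266.] 244 zmax 0.11 top [0.395 0.178 0.105] [58. 64. 75.]
top [181. 275.] 163 zmax 0.088 top [0
[... 502 characters left out ...]
8 zmax 0.105 top [0.526 0.281 0.098] [105. 100.  97.]
scene [288. 285.] 505 zmax 0.11 top [0.39  0.184 0.101] [54. 64. 77.]
scene [249. 302.] 531 zmax 0.11 top [0.404 0.276 0.101] [ 15.  69. 135.]
scene [149. 302.] 363 zmax 0.11 top [0.516 0.452 0.101] [ 93.  74. 129.]
scene [200. 309.] 557 zmax 0.11 top [0.448 0.367 0.101] [ 96.  76. 132.]
scene [  3. 300.] 32 zmax 0.07 top [0.686 0.685 0.066] [54. 56. 57.]
scene [227. 335.] 369 zmax 0.088 top [0.367 0.352 0.079] [113. 125. 126.]
scene [ 14. 353.] 329 zmax 0.14 top [0.517 0.689 0.139] [34. 36. 36.]
scene [ 10. 394.] 602 zmax 0.132 top [0.488 0.71  0.12 ] [34. 35. 35.]
scene [136. 402.] 2339 zmax 0.14 top [0.321 0.607 0.136] [108. 109. 109.]
```

View pics/c1.png

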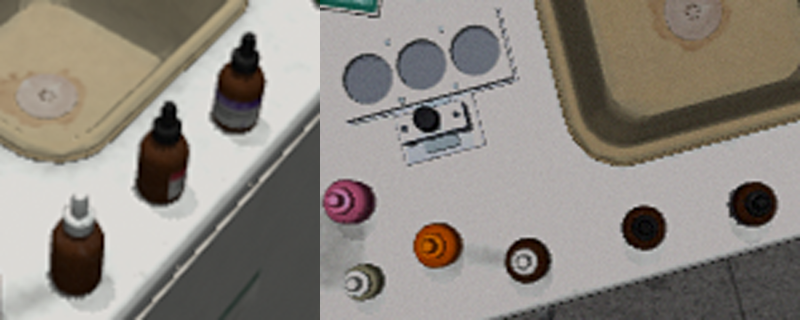

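The crop shows three brown bottles: one with a white cap and two with black caps, carrying red and violet labels. All are 108 mm high, as described. The orange, pink and green ones are decoys. Next I'll refine the positions with circle fits and measure the pockets.

```bash
cat > fit.py <<'E'
from h import *
from scipy.optimize import least_squares
def circ(q,r,x0):
    f=lambda c:np.hypot(q[:,0]-c[0],q[:,1]-c[1])-r
    return least_squares(f,x0,loss="soft_l1",f_scale=.001)
E
python3 - <<'E'
from fit import *
T={n:cloud(n,np.load(f"pics/{n}0.npy")) for n in("top","scene")}
def near(n,c,R,z0,z1):
    W=T[n].reshape(-1,3);return W[(np.hypot(W[:,0]-c[0],W[:,1]-c[1])<R)&(W[:,2]>z0)&(W[:,2]<z1)]
for nm,c in dict(A=(.393,.181),B=(.425,.063),C=(.449,-.049),orange=(.407,.273),oil=(.37,.348),pink=(.45,.364)).items():
    for n in T:
        for r,z0,z1 in((.022,.015,.062),(.013,.074,.085)):
            q=near(n,c,r+.012,z0,z1)
            if len(q)>8: s=circ(q,r,c);print(nm,n,r,len(q),s.x.round(4),"rms",np.sqrt((s.fun**2).mean()).round(4))
for n in T:
    q=near(n,(.53,.277),.02,.08,.099);s=circ(q,.012,(.53,.277));print("knob",n,len(q),s.x.round(4),np.std(s.fun).round(4))
# pockets
t=cv2.imread("pics/top0.png");s=cv2.imread("pics/scene0.png")
for n,im,b in(("top",t,(170,165,245,210)),("scene",s,(155,230,242,292))):
    x,y,X,Y=b;g=cv2.resize(cv2.cvtColor(im[y:Y,x:X],6),None,fx=6,fy=6,interpolation=2)
    lo,hi=(90,190) if 0 else (0,0)
    m=cv2.adaptiveThreshold(g,255,cv2.ADAPTIVE_THRESH_MEAN_C,cv2.THRESH_BINARY_INV,181,8)
    for c in cv2.findContours(m,cv2.RETR_EXTERNAL,cv2.CHAIN_APPROX_NONE)[0]:
        a=cv2.contourArea(c)
        if a<4000: continue
        (u,v),ax,an=cv2.fitEllipse(c);u=(u+.5)/6-.5+x;v=(v+.5)/6-.5+y
        print("pocket",n,round(u,1),round(v,1),np.round(np.array(ax)/6,1),ray(n,u,v,.021).round(4),ray(n,u,v,.009).round(4))
    cv2.imwrite(f"pics/m_{n}.png",m)
E
```

```text
A top 0.022 130 [0.3946 0.1791] rms 0.004
A top 0.013 40 [0.3953 0.1785] rms 0.003
A scene 0.022 334 [0.3929 0.181 ] rms 0.0021
A scene 0.013 57 [0.393  0.1805] rms 0.0022
B top 0.022 121 [0.4281 0.0592] rms 0.0042
B top 0.013 36 [0.427  0.0587] rms 0.0028
B scene 0.022 306 [0.4256 0.0625] rms 0.0022
B scene 0.013 52 [0.4257 0.0619] rms 0.0021
C top 0.022 138 [ 0.4515 -0.0529] rms 0.0038
C top 0.013 39 [ 0.4528 -0.0538] rms 0.0028
C scene 0.022 284 [ 0.4492 -0.0497] rms 0.0022
C scene 0.013 45 [ 0.4498 -0.05  ] rms 0.0019
orange top 0.022 146 [0.41   0.2715] rms 0.0035
orange top 0.013 35 [0.4096 0.2727] rms 0.0023
orange scene 0.022 349 [0.4077 0.2735] rms 0.0025
orange scene 0.013 63 [0.408  0.2736] rms 0.002
oil top 0.022 91 [0.3704 0.3542] rms 0.0037
oil top 0.013 27 [0.3612 0.343 ] rms 0.0036
oil scene 0.022 265 [0.3761 0.3471] rms 0.003
oil scene 0.013 34 [0.3765 0.3462] rms 0.0025
pink top 0.022 153 [0.4532 0.3638] rms 0.0034
pink top 0.013 40 [0.4538 0.3635] rms 0.0026
pink scene 0.022 375 [0.4516 0.3652] rms 0.0024
pink scene 0.013 66 [0.4522 0.3653] rms 0.0021
knob top 29 [
[... 180 characters left out ...]
09 0.3501 0.021 ] [0.5824 0.3526 0.009 ]
pocket top 204.4 189.4 [19.2 19.8] [0.5964 0.2939 0.021 ] [0.598  0.2958 0.009 ]
pocket top 225.8 184.0 [19.6 20. ] [0.6109 0.2374 0.021 ] [0.6126 0.2388 0.009 ]
pocket scene 178.7 273.5 [17.  23.5] [0.5783 0.3516 0.021 ] [0.5877 0.3485 0.009 ]
pocket scene 197.0 274.2 [29.9 74.3] [0.5526 0.3188 0.021 ] [0.5617 0.3153 0.009 ]
pocket scene 160.9 257.6 [11.6 16.6] [0.6443 0.3639 0.021 ] [0.6546 0.361  0.009 ]
pocket scene 196.6 258.2 [15.7 21.2] [0.5948 0.2968 0.021 ] [0.6044 0.2929 0.009 ]
pocket scene 215.2 248.5 [19.5 29.3] [0.5957 0.2458 0.021 ] [0.6053 0.2411 0.009 ]
pocket scene 182.4 236.4 [14.1 24.2] [0.6759 0.2913 0.021 ] [0.6867 0.2873 0.009 ]
```

Run:
```python
from h import *
from scipy.spatial.transform import Rotation as Ro
R=Ro.from_rotvec(read_state()["ee_rot"]).as_matrix();print(R.round(3))
z=R[:,2];print("jaw yaw",np.degrees(np.arctan2(z[1],z[0])))
# obstacles height along path
W=cloud("top",np.load("pics/top0.npy"));
for n in("top","scene"):
    W=cloud(n,np.load(f"pics/{n}0.npy")).reshape(-1,3)
    q=W[(W[:,2]>.13)&(W[:,2]<.6)&(W[:,0]>.25)&(W[:,0]<.75)&(W[:,1]>.2)]
    print(n,"microscope min y",np.percentile(q[:,1],[0,1,5]),q[:,2].max())
    q=W[(W[:,2]>.05)&(W[:,0]>.2)&(W[:,0]<.6)&(W[:,1]<-.28)&(W[:,1]>-.6)]
    print(n,len(q),np.percentile(q,[0,50,100],axis=0).round(2) if len(q) else 0)
```

```text
[[-0.     0.967  0.253]
 [ 0.002  0.253 -0.967]
 [-1.    -0.    -0.002]]
jaw yaw -75.3474717440994
top microscope min y [0.46180762 0.47401872 0.49413565] 0.44684650291830225
top 975 [[ 0.45 -0.6   0.05]
 [ 0.55 -0.58  0.08]
 [ 0.6  -0.56  0.14]]
scene microscope min y [0.46410739 0.47513945 0.50359051] 0.4466763643240584
scene 1972 [[ 0.43 -0.6   0.05]
 [ 0.55 -0.59  0.11]
 [ 0.6  -0.55  0.26]]
```

Emit:
drive_tool(
  deltas=[
    [0,0,0,-6.95],
    [0,0,0,-6.95],
    [0,0,0,-6.95],
    [0,0,0,-6.95],
    [0,0,0,-6.95],
    [0,0,0,-6.95],
    [0,0,0,-6.95],
    [0,0,0,-6.95],
    [0,0,0,-6.95],
    [0,0,0,-6.95],
    [0,0,0,-6.95],
    [0,0,0,-6.95],
    [0,0,0,-6.95],
    [0,0,0,0],
  ],
  gripper=6,
  grip_force=20,
)

```text
clock: 1.27
ee_pos: [0.1641, -0.6286, 0.2269]
ee_rot: [-0.207, 1.561, 0.209]
ft_force: [0.1, 0.4, -0.5]
grip_width: 0.06
```

Emit:
drive_tool(
  deltas=[
    [0,1.2,1.05,0],
    [0,2.4,2.1,0],
    [0,2.4,2.1,0],
    [0,2.4,2.1,0],
    [0,2.4,2.1,0],
    [0,2.4,2.1,0],
    [0,2.4,2.1,0],
    [0,2.4,2.1,0],
    [0,2.4,2.1,0],
    [0,2.4,2.1,0],
    [0,2.4,2.1,0],
    [0,2.4,2.1,0],
    [0,2.4,2.1,0],
    [0,2.4,2.1,0],
    [0,2.4,2.1,0],
    [0,2.4,2.1,0],
    [0,2.4,2.1,0],
    [0,2.4,2.1,0],
    [0,2.4,2.1,0],
    [0,2.4,2.1,0],
  ],
)

```text
clock: 2.93
ee_pos: [0.4392, -0.0694, 0.2275]
ee_rot: [-0.202, 1.561, 0.202]
ft_force: [0.4, -0.2, 0.0]
grip_width: 0.0603
```

```bash
cat > go.py <<'E'
import sys
from h import *
from scipy.spatial.transform import Rotation as Ro
# usage: go.py x y z -> tool-axis shift in cm
s=read_state();R=Ro.from_rotvec(s["ee_rot"]).as_matrix();z=R[:,2]
print("t",round(s["clock"],2),"pos",s["ee_pos"].round(4),"yaw",np.degrees(np.arctan2(z[1],z[0])).round(2),"tilt",R[2,0].round(4),"w",s["grip_width"].round(4),"F",s["ft_force"].round(1),"q",s["joint_pos"].round(2))
a=list(map(float,sys.argv[1:]))
for i in range(0,len(a),3): print((R.T@(np.array(a[i:i+3])-s["ee_pos"])*100).round(2))
E
python3 go.py .4508 -.0515 .135
```

```text
Traceback (most recent call last):
  File "go.py", line 6, in <module>
    print("t",round(s["clock"],2),"pos",s["ee_pos"].round(4),"yaw",np.degrees(np.arctan2(z[1],z[0])).round(2),"tilt",R[2,0].round(4),"w",s["grip_width"].round(4),"F",s["ft_force"].round(1),"q",s["joint_pos"].round(2))
                                                                                                                                         ^^^^^^^^^^^^^^^^^^^^^
AttributeError: 'float' object has no attribute 'round'
```

```bash
sed -i 's/s\["grip_width"\].round(4)/round(s["grip_width"],4)/' go.py; python3 go.py .4508 -.0515 .135
```

```text
t 2.93 pos [ 0.4392 -0.0694  0.2275] yaw 14.77 tilt -1.0 w 0.0603 F [ 0.4 -0.2  0. ] q [ 0.47  0.37 -0.5   2.05  0.25  0.78  0.07]
[9.25 1.43 1.58]
```

Emit:
drive_tool(
  deltas=[
    [0,1.45,1.6,0],
    [1.0,0,0,0],
    [2.0,0,0,0],
    [2.0,0,0,0],
    [2.0,0,0,0],
    [1.5,0,0,0],
    [0.75,0,0,0],
    [0,0,0,0],
    [0,0,0,0],
  ],
)

```text
clock: 3.68
ee_pos: [0.4507, -0.0526, 0.1351]
ee_rot: [-0.205, 1.561, 0.205]
ft_force: [0.3, -0.4, 0.1]
grip_width: 0.0602
```

```bash
python3 go.py .4508 -.0515 .0945
python3 - <<'E'
from h import *
s,_=capture("scene");t,_=capture("top")
cv2.imwrite("pics/c2.png",np.hstack([cv2.resize(s[170:290,290:410],(400,400),interpolation=2),cv2.resize(t[200:290,290:380],(400,400),interpolation=2)]))
E
```

```text
t 3.68 pos [ 0.4507 -0.0526  0.1351] yaw 14.93 tilt -1.0 w 0.0602 F [ 0.3 -0.4  0.1] q [ 0.34  0.53 -0.4   2.13  0.39  0.55 -0.09]
[4.06 0.1  0.04]
```

View pics/c2.png

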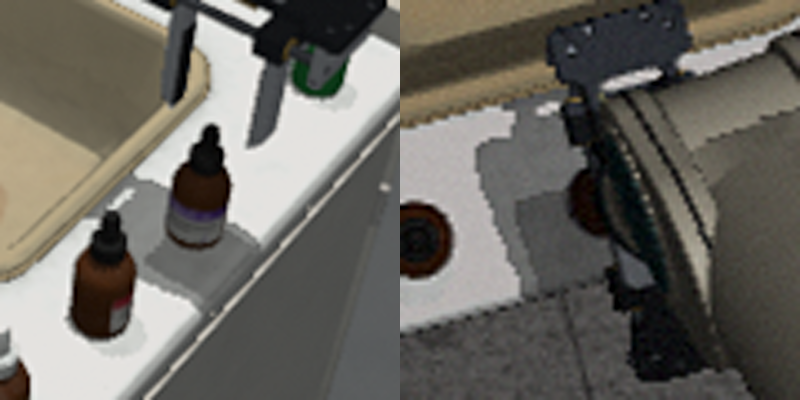

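The view shows the open fingers above and straddling the violet bottle. Finger tips are at about crop (180,103) and (255,147), and the bulb top is at (210,127). I'll check that offset numerically.

Run:
```python
from h import *
c=camera_info("scene")
def pr(X):
    p=c["camera_matrix"]@(c["R"]@np.array(X)+c["t"]);return ((p[:2]/p[2]-[290,170])*400/120).round(0)
a=np.array([np.cos(.26),np.sin(.26),0]);p=np.array([.4507,-.0526,.113])
print("tips pred",pr(p+a*.03),pr(p-a*.03),"bottle top pred",pr([.4508,-.0515,.108]),pr([.4492,-.0497,.108]))
```

```text
tips pred [176. 100.] [249. 137.] bottle top pred [210. 124.] [210. 126.]
```

Emit:
drive_tool(
  deltas=[
    [1.0,0.15,0,0],
    [1.5,0,0,0],
    [1.0,0,0,0],
    [0.55,0,0,0],
    [0,0,0,0],
  ],
)

```text
clock: 4.2
ee_pos: [0.4501, -0.0512, 0.0943]
ee_rot: [-0.205, 1.561, 0.205]
ft_force: [-0.2, -0.3, 1.1]
grip_width: 0.0596
```

Emit:
drive_tool(
  deltas=[
    [0,0,0,0],
    [0,0,0,0],
    [0,0,0,0],
    [0,0,0,0],
    [0,0,0,0],
    [0,0,0,0],
  ],
  gripper=1.5,
  grip_force=15,
)

```text
clock: 4.7
ee_pos: [0.4503, -0.0513, 0.0947]
ee_rot: [-0.206, 1.561, 0.205]
ft_force: [-0.1, -0.4, 2.3]
grip_width: 0.0245
```

```bash
python3 go.py .610 .2389 .17
```

```text
t 4.7 pos [ 0.4503 -0.0513  0.0947] yaw 15.0 tilt -1.0 w 0.0245 F [-0.1 -0.4  2.3] q [ 0.29  0.6  -0.34  2.17  0.46  0.44 -0.15]
[-7.52 23.89 22.93]
```

Emit:
drive_tool(
  deltas=[
    [-0.5,0,0,0],
    [-1.5,0,0,0],
    [-2.5,0,0,0],
    [-2.0,0,0,0],
    [-1.0,0,0,0],
    [0,0,0,0],
    [0,0,0,0],
  ],
)

```text
clock: 5.28
ee_pos: [0.4503, -0.0514, 0.1699]
ee_rot: [-0.206, 1.56, 0.205]
ft_force: [-0.5, -0.3, -0.8]
grip_width: 0.024
```

```bash
python3 go.py .610 .2389 .17
python3 - <<'E'
from h import *
s,d=capture("scene");t,d2=capture("top");np.save("pics/s3.npy",d)
cv2.imwrite("pics/c3.png",cv2.resize(s[140:280,280:420],(560,560),interpolation=2))
E
```

```text
t 5.28 pos [ 0.4503 -0.0514  0.1699] yaw 14.98 tilt -1.0 w 0.024 F [-0.5 -0.3 -0.8] q [ 0.38  0.47 -0.45  2.1   0.34  0.64 -0.05]
[-1.000e-02  2.392e+01  2.293e+01]
```

View pics/c3.png

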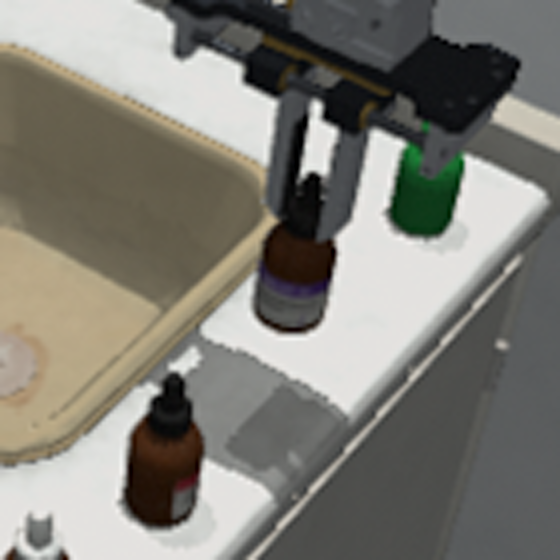

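The violet bottle is lifted, leaning about 3° (base at crop (290,325), bulb at (312,180)). I'll measure the lean with slice fits.

```bash
cat > slices.py <<'E'
import sys
from fit import *
# slices.py depthfile x y zbase
W=cloud("scene",np.load(sys.argv[1])).reshape(-1,3);x,y,zb=map(float,sys.argv[2:5]);P=[]
for z0 in np.arange(.006,.06,.009):
    q=W[(np.hypot(W[:,0]-x,W[:,1]-y)<.032)&(abs(W[:,2]-zb-z0-.0045)<.0045)]
    if len(q)<10: continue
    s=circ(q,.022,(x,y));P.append([z0+.0045,*s.x])
P=np.array(P);k=np.polyfit(P[:,0],P[:,1:],1);print("slope x,y",k[0].round(3),"base",k[1].round(4),len(P))
E
python3 slices.py pics/scene0.npy .4492 -.0497 0;python3 slices.py pics/scene0.npy .4256 .0625 0; python3 slices.py pics/s3.npy .4492 -.0497 .075
```

```text
slope x,y [ 0.005 -0.03 ] base [ 0.449  -0.0485] 6
slope x,y [ 0.023 -0.013] base [0.4247 0.0631] 6
slope x,y [ 0.011 -0.033] base [ 0.4487 -0.0487] 6
```

Emit:
drive_tool(
  deltas=[
    [-0.3,1.2,1.2,0],
    [0,2.3,2.2,0],
    [0,2.3,2.2,0],
    [0,2.3,2.2,0],
    [0,2.3,2.2,0],
    [0,2.3,2.2,0],
    [0,2.3,2.2,0],
    [0,2.3,2.2,0],
    [0,2.3,2.2,0],
    [0,2.3,2.2,0],
    [0,1.4,1.3,0],
    [0.3,0.62,0.63,0],
    [0,0,0,0],
    [0,0,0,0],
  ],
)

```text
clock: 6.55
ee_pos: [0.6086, 0.2378, 0.1679]
ee_rot: [-0.207, 1.564, 0.204]
ft_force: [0.6, 0.9, -0.3]
grip_width: 0.0239
```

Emit:
drive_tool(
  deltas=[
    [1.5,0,0,0],
    [1.8,0,0,0],
    [0.7,0,0,0],
    [0,0,0,0],
    [0,0,0,0],
  ],
)

```text
clock: 6.97
ee_pos: [0.6095, 0.2378, 0.1295]
ee_rot: [-0.205, 1.562, 0.204]
ft_force: [-0.6, -0.3, -0.1]
grip_width: 0.0243
```

```bash
python3 go.py .610 .2389 .1045
python3 - <<'E'
from h import *
s,d=capture("scene");t,d2=capture("top");np.save("pics/s4.npy",d)
cv2.imwrite("pics/c4.png",np.hstack([cv2.resize(s[195:315,140:260],(400,400),interpolation=2),cv2.resize(t[150:240,165:255],(400,400),interpolation=2)]))
E
python3 slices.py pics/s4.npy .6085 .2405 .035
```

```text
t 6.97 pos [0.6095 0.2378 0.1295] yaw 14.93 tilt -1.0 w 0.0243 F [-0.6 -0.3 -0.1] q [-0.19  0.77 -0.4   1.58  0.36  0.86 -0.46]
[2.5  0.1  0.08]
slope x,y [ 0.021 -0.024] base [0.6074 0.2402] 6
```

View pics/c4.png

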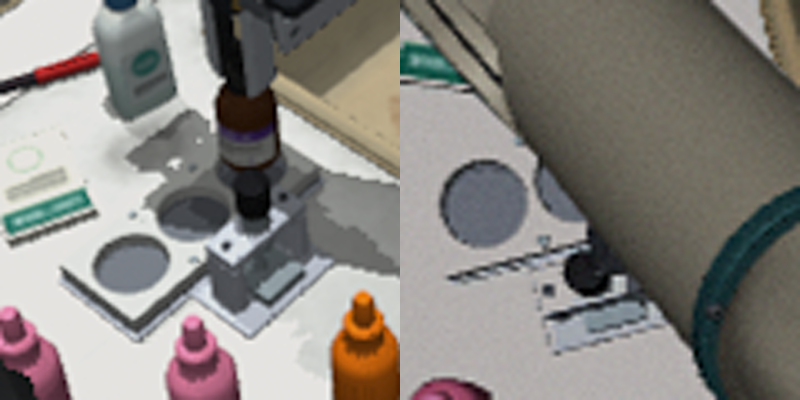

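The bottle hangs above the right pocket. Its base fit is (.6074,.2402) against an expected (.6084,.2405) in the same camera, so I'll lower it.

Emit:
drive_tool(
  deltas=[
    [0.6,0.1,0.1,0],
    [0.6,0,0,0],
    [0.6,0,0,0],
    [0.4,0,0,0],
    [0.3,0,0,0],
    [0.1,0,0,0],
    [0,0,0,0],
  ],
)

```text
clock: 7.65
ee_pos: [0.6104, 0.2404, 0.1037]
ee_rot: [-0.206, 1.561, 0.205]
ft_force: [-0.9, 0.1, 3.3]
grip_width: 0.0239
```

```bash
python3 go.py .610 .2389 .1035
```

```text
t 7.65 pos [0.6104 0.2404 0.1037] yaw 15.01 tilt -1.0 w 0.0239 F [-0.9  0.1  3.3] q [-0.2   0.8  -0.38  1.6   0.38  0.82 -0.48]
[ 0.02 -0.14 -0.08]
```

Emit:
drive_tool(
  deltas=[
    [0,0,0,0],
    [0,0,0,0],
    [0,0,0,0],
    [-0.5,0,0,0],
    [-1.5,0,0,0],
    [-2.5,0,0,0],
    [-2.5,0,0,0],
    [-2.0,0,0,0],
    [0,0,0,0],
  ],
  gripper=4.2,
)

```text
clock: 8.4
ee_pos: [0.6129, 0.242, 0.1985]
ee_rot: [-0.203, 1.553, 0.207]
ft_force: [-0.1, -0.1, -0.1]
grip_width: 0.0422
```

```bash
python3 go.py .4265 .0605 .135
python3 - <<'E'
from h import *
s,d=capture("scene");np.save("pics/s5.npy",d)
E
python3 slices.py pics/s5.npy .6085 .2405 .009
```

```text
t 8.4 pos [0.6129 0.242  0.1985] yaw 14.99 tilt -1.0 w 0.0422 F [-0.1 -0.1 -0.1] q [-0.17  0.7  -0.43  1.52  0.33  0.99 -0.43]
[  6.14 -12.73 -22.75]
slope x,y [ 0.042 -0.024] base [0.6073 0.2429] 6
```

Emit:
drive_tool(
  deltas=[
    [0,-0.7,-1.25,0],
    [0,-1.4,-2.5,0],
    [0,-1.4,-2.5,0],
    [0,-1.4,-2.5,0],
    [0,-1.4,-2.5,0],
    [0,-1.4,-2.5,0],
    [0,-1.4,-2.5,0],
    [0,-1.4,-2.5,0],
    [0,-1.2,-2.2,0],
    [0.5,-0.7,-1.3,0],
    [1.5,-0.33,-0.5,0],
    [2.0,0,0,0],
    [1.5,0,0,0],
    [0.64,0,0,0],
    [0,0,0,0],
  ],
  gripper=6,
)

```text
clock: 9.7
ee_pos: [0.4221, 0.0584, 0.1305]
ee_rot: [-0.206, 1.565, 0.206]
ft_force: [0.5, 0.4, 1.0]
grip_width: 0.0598
```

```bash
python3 go.py .4265 .0605 .0945
```

```text
t 9.7 pos [0.4221 0.0584 0.1305] yaw 15.03 tilt -1.0 w 0.0598 F [0.5 0.4 1. ] q [ 0.07  0.51 -0.39  2.2   0.4   0.5  -0.36]
[3.6  0.09 0.49]
```

Emit:
drive_tool(
  deltas=[
    [0.5,0.1,0.45,0],
    [1.2,0,0,0],
    [1.2,0,0,0],
    [0.6,0,0,0],
    [0,0,0,0],
    [0,0,0,0],
  ],
)

```text
clock: 10.2
ee_pos: [0.428, 0.061, 0.0973]
ee_rot: [-0.206, 1.561, 0.206]
ft_force: [-0.2, -0.5, 0.6]
grip_width: 0.0601
```

```bash
python3 go.py .4265 .0605 .0945
```

```text
t 10.2 pos [0.428  0.061  0.0973] yaw 15.02 tilt -1.0 w 0.0601 F [-0.2 -0.5  0.6] q [ 0.02  0.58 -0.32  2.22  0.45  0.41 -0.41]
[ 0.28 -0.   -0.16]
```

Emit:
drive_tool(
  deltas=[
    [0.27,0,-0.1,0],
    [0,0,0,0],
  ],
)

```text
clock: 10.37
ee_pos: [0.4269, 0.0605, 0.0946]
ee_rot: [-0.206, 1.56, 0.206]
ft_force: [0.3, -0.6, 0.3]
grip_width: 0.0598
```

Emit:
drive_tool(
  deltas=[
    [0,0,0,0],
    [0,0,0,0],
    [0,0,0,0],
    [0,0,0,0],
    [0,0,0,0],
    [0,0,0,0],
    [-0.5,0,0,0],
    [-1.5,0,0,0],
    [-2.5,0,0,0],
    [-2.5,0,0,0],
    [-2.5,0,0,0],
    [-1.5,0,0,0],
    [0,0,0,0],
    [0,0,0,0],
    [0,0,0,0],
  ],
  gripper=1.5,
)

```text
clock: 11.62
ee_pos: [0.426, 0.0601, 0.2036]
ee_rot: [-0.206, 1.563, 0.205]
ft_force: [0.4, 0.5, -1.8]
grip_width: 0.0238
```

```bash
python3 go.py .5953 .295 .205;  python3 - <<'E'
from h import *
s,d=capture("scene");np.save("pics/s6.npy",d)
E
python3 slices.py pics/s6.npy .4256 .062 .11
```

```text
t 11.62 pos [0.426  0.0601 0.2036] yaw 14.99 tilt -1.0 w 0.0238 F [ 0.4  0.5 -1.8] q [ 0.16  0.39 -0.49  2.12  0.28  0.7  -0.26]
[-0.18 18.31 22.43]
slope x,y [ 0.026 -0.023] base [0.4236 0.0627] 6
```

Emit:
drive_tool(
  deltas=[
    [-1.0,0.9,1.1,0],
    [-1.0,1.8,2.2,0],
    [0,1.8,2.2,0],
    [0,1.8,2.2,0],
    [0,1.8,2.2,0],
    [0,1.8,2.2,0],
    [0,1.8,2.2,0],
    [0,1.8,2.2,0],
    [0,1.8,2.2,0],
    [0,1.6,2.0,0],
    [0,1.0,1.2,0],
    [0,0.41,0.73,0],
    [0,0,0,0],
    [0,0,0,0],
    [0,0,0,0],
  ],
)

```text
clock: 12.92
ee_pos: [0.5973, 0.2943, 0.2236]
ee_rot: [-0.206, 1.563, 0.204]
ft_force: [0.0, 0.6, -0.3]
grip_width: 0.0237
```

```bash
python3 go.py .5953 .295 .130;  python3 - <<'E'
from h import *
s,d=capture("scene");np.save("pics/s7.npy",d)
E
python3 slices.py pics/s7.npy .594 .2965 .13
```

```text
t 12.92 pos [0.5973 0.2943 0.2236] yaw 14.96 tilt -1.0 w 0.0237 F [ 0.   0.6 -0.3] q [-0.25  0.69 -0.46  1.46  0.33  1.07 -0.51]
[ 9.36  0.14 -0.16]
slope x,y [ 0.034 -0.016] base [0.5946 0.2966] 6
```

Emit:
drive_tool(
  deltas=[
    [1.0,0.1,-0.1,0],
    [2.5,0,0,0],
    [2.5,0,0,0],
    [2.0,0,0,0],
    [1.0,0,0,0],
    [0.5,0,0,0],
    [0,0,0,0],
    [0,0,0,0],
  ],
)

```text
clock: 13.63
ee_pos: [0.5972, 0.2969, 0.1302]
ee_rot: [-0.205, 1.56, 0.206]
ft_force: [0.5, 0.2, -0.9]
grip_width: 0.024
```

```bash
python3 go.py .5953 .295 .1037
```

```text
t 13.63 pos [0.5972 0.2969 0.1302] yaw 15.0 tilt -1.0 w 0.024 F [ 0.5  0.2 -0.9] q [-0.27  0.79 -0.42  1.55  0.38  0.89 -0.56]
[ 2.65 -0.13 -0.23]
```

Emit:
drive_tool(
  deltas=[
    [0.5,-0.1,-0.15,0],
    [0.7,0,0,0],
    [0.6,0,0,0],
    [0.4,0,0,0],
    [0.3,0,0,0],
    [0.15,0,0,0],
    [0,0,0,0],
    [0,0,0,0],
  ],
)

```text
clock: 14.3
ee_pos: [0.5956, 0.2956, 0.1034]
ee_rot: [-0.205, 1.561, 0.206]
ft_force: [-0.8, -0.1, 3.3]
grip_width: 0.0234
```

```bash
python3 go.py .5953 .295 .1037
```

```text
t 14.3 pos [0.5956 0.2956 0.1034] yaw 15.01 tilt -1.0 w 0.0234 F [-0.8 -0.1  3.3] q [-0.27  0.82 -0.41  1.57  0.4   0.84 -0.57]
[-0.03 -0.05 -0.04]
```

Emit:
drive_tool(
  deltas=[
    [0,0,0,0],
    [0,0,0,0],
    [0,0,0,0],
    [-0.5,0,0,0],
    [-1.5,0,0,0],
    [-2.5,0,0,0],
    [-2.5,0,0,0],
    [-3.0,0,0,0],
    [0,-0.5,-2.0,0],
    [0,-0.7,-2.6,0],
    [0,-0.7,-2.6,0],
    [0,-0.7,-2.6,0],
    [0,-0.7,-2.6,0],
    [0,-0.7,-2.6,0],
    [0,-0.7,-2.6,0],
    [0,-0.6,-2.4,0],
    [0,-0.5,-1.8,0],
    [0,-0.17,-0.7,0],
    [0,0,0,0],
    [0,0,0,0],
  ],
  gripper=4.2,
)

```text
clock: 15.97
ee_pos: [0.3949, 0.18, 0.2034]
ee_rot: [-0.205, 1.559, 0.206]
ft_force: [0.8, 0.6, -0.6]
grip_width: 0.0421
```

Emit:
drive_tool(
  deltas=[
    [1.5,0,0,0],
    [2.5,0,0,0],
    [2.0,0,0,0],
    [0.9,0,0,0],
    [0,0,0,0],
    [0,0,0,0],
  ],
  gripper=6,
)

```text
clock: 16.47
ee_pos: [0.3943, 0.1801, 0.1338]
ee_rot: [-0.206, 1.561, 0.206]
ft_force: [0.7, 0.1, 0.5]
grip_width: 0.06
```

```bash
python3 go.py .3938 .1798 .0945
python3 - <<'E'
from h import *
s,d=capture("scene");np.save("pics/s8.npy",d)
E
python3 slices.py pics/s8.npy .594 .2965 .009; python3 slices.py pics/s8.npy .393 .1805 .0
```

```text
t 16.47 pos [0.3943 0.1801 0.1338] yaw 15.03 tilt -1.0 w 0.06 F [0.7 0.1 0.5] q [-0.2   0.51 -0.41  2.18  0.41  0.52 -0.66]
[ 3.93 -0.02 -0.05]
slope x,y [ 0.041 -0.059] base [0.5922 0.2996] 6
slope x,y [ 0.017 -0.016] base [0.3922 0.1817] 6
```

Emit:
drive_tool(
  deltas=[
    [1.0,0,-0.05,0],
    [1.3,0,0,0],
    [1.0,0,0,0],
    [0.6,0,0,0],
    [0,0,0,0],
    [0,0,0,0],
  ],
)

```text
clock: 17.02
ee_pos: [0.3937, 0.1795, 0.0954]
ee_rot: [-0.205, 1.56, 0.206]
ft_force: [0.2, -0.3, 0.4]
grip_width: 0.0601
```

Emit:
drive_tool(
  deltas=[
    [0,0,0,0],
    [0,0,0,0],
    [0,0,0,0],
    [0,0,0,0],
    [0,0,0,0],
    [0,0,0,0],
    [-0.5,0,0,0],
    [-1.5,0,0,0],
    [-2.5,0,0,0],
    [-3.0,0,0,0],
    [-3.0,0,0,0],
    [-2.0,0,0,0],
    [-0.5,0,0,0],
    [0,0,0,0],
    [0,0,0,0],
    [0,0,0,0],
  ],
  gripper=1.5,
)

```text
clock: 18.35
ee_pos: [0.3923, 0.1786, 0.2237]
ee_rot: [-0.206, 1.564, 0.205]
ft_force: [-0.1, -0.8, -1.1]
grip_width: 0.024
```

```bash
python3 go.py .5806 .3511 .225;  python3 - <<'E'
from h import *
s,d=capture("scene");np.save("pics/s9.npy",d)
cv2.imwrite("pics/c5.png",cv2.resize(s[180:330,130:330],(800,600),interpolation=2))
E
python3 slices.py pics/s9.npy .393 .1805 .13
```

```text
t 18.35 pos [0.3923 0.1786 0.2237] yaw 15.0 tilt -1.0 w 0.024 F [-0.1 -0.8 -1.1] q [-0.09  0.36 -0.53  2.09  0.27  0.76 -0.53]
[-0.2  11.79 22.65]
slope x,y [ 0.02  -0.027] base [0.3907 0.1811] 6
```

View pics/c5.png

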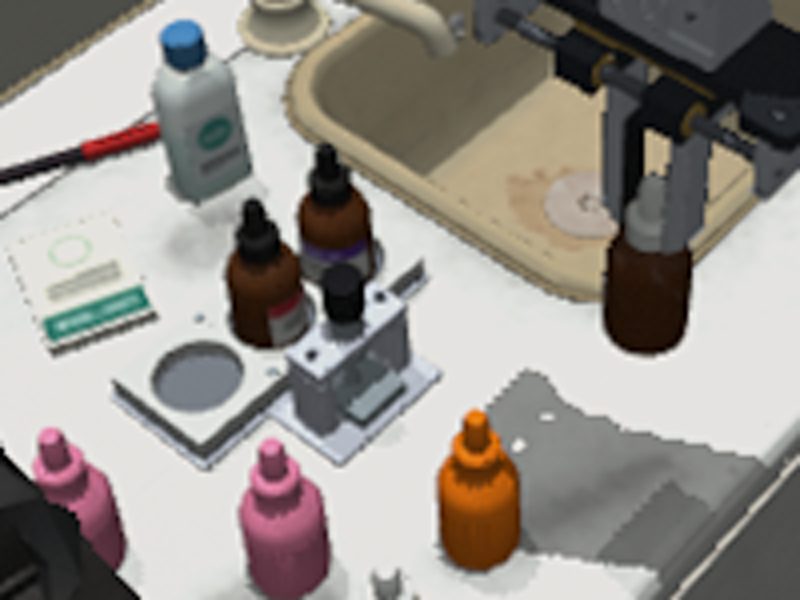

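The violet and red bottles stand seated in the right and middle pockets. The left pocket is at crop (197,375). The white-capped bottle is held upright, and the bystanders are untouched.

Emit:
drive_tool(
  deltas=[
    [0,0.5,1.1,0],
    [0,1.1,2.2,0],
    [0,1.1,2.2,0],
    [0,1.1,2.2,0],
    [0,1.1,2.2,0],
    [0,1.1,2.2,0],
    [0,1.1,2.2,0],
    [0,1.1,2.2,0],
    [0,1.1,2.2,0],
    [0,1.1,2.0,0],
    [0,0.9,1.3,0],
    [0,0.5,0.65,0],
    [0,0,0,0],
    [0,0,0,0],
    [0,0,0,0],
  ],
)

```text
clock: 19.65
ee_pos: [0.5805, 0.3508, 0.2242]
ee_rot: [-0.207, 1.563, 0.204]
ft_force: [-0.4, 0.3, -1.0]
grip_width: 0.0244
```

```bash
python3 go.py .5806 .3511 .13;  python3 - <<'E'
from h import *
s,d=capture("scene");np.save("pics/s10.npy",d)
E
python3 slices.py pics/s10.npy .579 .3525 .13
```

```text
t 19.65 pos [0.5805 0.3508 0.2242] yaw 15.01 tilt -1.0 w 0.0244 F [-0.4  0.3 -1. ] q [-0.33  0.71 -0.47  1.42  0.34  1.09 -0.6 ]
[9.42 0.04 0.03]
slope x,y [ 0.03  -0.013] base [0.5787 0.3529] 6
```

Emit:
drive_tool(
  deltas=[
    [1.0,0,0,0],
    [2.5,0,0,0],
    [2.5,0,0,0],
    [2.0,0,0,0],
    [1.0,0,0,0],
    [0.4,0,0,0],
    [0,0,0,0],
    [0,0,0,0],
    [0,0,0,0],
  ],
)

```text
clock: 20.45
ee_pos: [0.5822, 0.3525, 0.1324]
ee_rot: [-0.204, 1.559, 0.206]
ft_force: [-0.1, -0.1, -1.8]
grip_width: 0.024
```

```bash
python3 go.py .5806 .3511 .1043
```

```text
t 20.45 pos [0.5822 0.3525 0.1324] yaw 15.0 tilt -1.0 w 0.024 F [-0.1 -0.1 -1.8] q [-0.34  0.81 -0.44  1.5   0.4   0.92 -0.64]
[ 2.81 -0.09 -0.19]
```

Emit:
drive_tool(
  deltas=[
    [0.5,-0.1,-0.15,0],
    [0.7,0,0,0],
    [0.6,0,0,0],
    [0.4,0,0,0],
    [0.3,0,0,0],
    [0.2,0,0,0],
    [0.1,0,0,0],
    [0,0,0,0],
    [0,0,0,0],
  ],
)

```text
clock: 21.2
ee_pos: [0.5803, 0.3508, 0.1039]
ee_rot: [-0.205, 1.56, 0.206]
ft_force: [0.1, -0.8, 5.4]
grip_width: 0.0243
```

```bash
python3 go.py .5806 .3511 .1043
```

```text
t 21.2 pos [0.5803 0.3508 0.1039] yaw 15.0 tilt -1.0 w 0.0243 F [ 0.1 -0.8  5.4] q [-0.35  0.84 -0.42  1.53  0.41  0.86 -0.66]
[-0.04  0.02  0.03]
```

Emit:
drive_tool(
  deltas=[
    [0,0,0,0],
    [0,0,0,0],
    [0,0,0,0],
    [-0.5,0,0,0],
    [-1.5,0,0,0],
    [-2.5,0,0,0],
    [-2.5,0,0,0],
    [-3.0,0,0,0],
    [0,-0.7,-0.8,0],
    [0,-1.5,-1.7,0],
    [0,-1.5,-1.7,0],
    [0,-1.3,-1.5,0],
    [0,-0.8,-0.9,0],
    [0,0,0,0],
    [0,0,0,0],
    [0,0,0,0],
  ],
  gripper=4.2,
)

```text
clock: 22.53
ee_pos: [0.5321, 0.2785, 0.2033]
ee_rot: [-0.205, 1.56, 0.207]
ft_force: [0.1, 0.8, 0.1]
grip_width: 0.042
```

```bash
python3 go.py .5318 .2779 .135 .5318 .2779 .092;  python3 - <<'E'
from fit import *
s,d=capture("scene");np.save("pics/s11.npy",d)
cv2.imwrite("pics/c6.png",cv2.resize(s[190:310,140:300],(800,600),interpolation=2))
W=cloud("scene",d).reshape(-1,3)
q=W[(np.hypot(W[:,0]-.5306,W[:,1]-.279)<.02)&(W[:,2]>.078)&(W[:,2]<.099)];r=circ(q,.012,(.5306,.279));print("knob",len(q),r.x.round(4))
E
for a in ".608 .2415" ".594 .2965" ".5787 .3529"; do python3 slices.py pics/s11.npy $a .009; done
```

```text
t 22.53 pos [0.5321 0.2785 0.2033] yaw 15.02 tilt -1.0 w 0.042 F [0.1 0.8 0.1] q [-0.23  0.62 -0.48  1.68  0.34  0.92 -0.58]
[ 6.83 -0.05 -0.06]
[11.13 -0.06 -0.06]
knob 67 [0.5306 0.2789]
slope x,y [0.092 0.015] base [0.6053 0.2409] 6
slope x,y [ 0.047 -0.01 ] base [0.5918 0.2975] 6
slope x,y [ 0.057 -0.066] base [0.5769 0.3549] 6
```

View pics/c6.png

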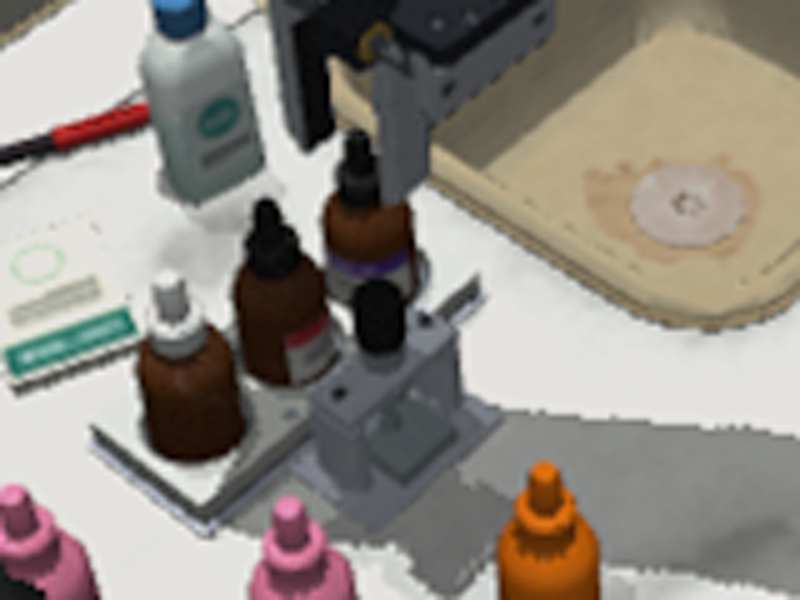

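All three bottles stand in the pockets, with the knob clear at crop (380,315). Now I'll go down on the knob.

Emit:
drive_tool(
  deltas=[
    [1.0,-0.1,0,0],
    [2.0,0,0,0],
    [2.0,0,0,0],
    [2.0,0,0,0],
    [1.5,0,0,0],
    [1.2,0,0,0],
    [0.7,0,0,0],
    [0.4,0,0,0],
    [0,0,0,0],
    [0,0,0,0],
    [0,0,0,0],
  ],
)

```text
clock: 23.5
ee_pos: [0.5323, 0.2768, 0.0957]
ee_rot: [-0.205, 1.56, 0.206]
ft_force: [-0.8, -0.3, 0.3]
grip_width: 0.0421
```

```bash
python3 go.py .532 .2776 .095
```

```text
t 23.5 pos [0.5323 0.2768 0.0957] yaw 15.0 tilt -1.0 w 0.0421 F [-0.8 -0.3  0.3] q [-0.27  0.75 -0.41  1.77  0.43  0.71 -0.66]
[ 0.07  0.08 -0.01]
```

Emit:
drive_tool(
  deltas=[
    [0,0,0,0],
    [0,0,0,0],
    [0,0,0,0],
    [0,0,0,0],
    [0,0,0,0],
    [0,0,0,0],
    [0,0,0,0],
  ],
  gripper=1.0,
  grip_force=45,
)

```text
clock: 24.08
ee_pos: [0.5325, 0.2766, 0.0954]
ee_rot: [-0.205, 1.559, 0.206]
ft_force: [2.6, 0.0, 2.9]
grip_width: 0.0231
```

Emit:
drive_tool(
  deltas=[
    [-0.2,0,0,0],
    [-0.3,0,0,0],
    [-0.3,0,0,0],
    [-0.3,0,0,0],
    [0,0,0,0],
    [0,0,0,0],
  ],
)

```text
clock: 24.58
ee_pos: [0.5325, 0.2766, 0.1051]
ee_rot: [-0.205, 1.56, 0.206]
ft_force: [5.2, 2.5, -9.3]
grip_width: 0.0233
```

```bash
python3 go.py
```

```text
t 24.58 pos [0.5325 0.2766 0.1051] yaw 15.0 tilt -1.0 w 0.0233 F [ 5.2  2.5 -9.3] q [-0.27  0.74 -0.42  1.76  0.43  0.73 -0.65]
```

Emit:
drive_tool(
  deltas=[
    [-0.2,0,0.04,0],
    [-0.2,0,0.03,0],
    [-0.2,0,0,0],
    [0,0,0,0],
    [0,0,0,0],
  ],
)

```text
clock: 25.0
ee_pos: [0.5325, 0.2766, 0.111]
ee_rot: [-0.205, 1.561, 0.206]
ft_force: [4.8, 0.9, -11.2]
grip_width: 0.0232
```

Emit:
drive_tool(
  deltas=[
    [-0.1,0,0,0],
    [-0.1,0,0,0],
    [0,0,0,0],
    [0,0,0,0],
  ],
)

```text
clock: 25.33
ee_pos: [0.5325, 0.2766, 0.1129]
ee_rot: [-0.205, 1.561, 0.206]
ft_force: [5.4, 2.1, -11.9]
grip_width: 0.0235
```

Emit:
drive_tool(
  deltas=[
    [-0.1,0,0,0],
    [0,0,0,0],
    [0,0,0,0],
    [0,0,0,0],
  ],
)

```text
clock: 25.67
ee_pos: [0.5325, 0.2766, 0.1135]
ee_rot: [-0.205, 1.561, 0.206]
ft_force: [5.2, 2.9, -13.8]
grip_width: 0.0235
```

Emit:
drive_tool(
  deltas=[
    [-0.1,0,0,0],
    [0,0,0,0],
    [0,0,0,0],
    [0,0,0,0],
    [0,0,0,0],
    [0,0,0,0],
  ],
)

```text
clock: 26.17
ee_pos: [0.5325, 0.2766, 0.1136]
ee_rot: [-0.205, 1.562, 0.206]
ft_force: [7.6, 3.6, -20.5]
grip_width: 0.0232
```

```bash
python3 go.py;  python3 - <<'E'
from fit import *
s,d=capture("scene")
cv2.imwrite("pics/c7.png",cv2.resize(s[190:350,130:290],(600,600),interpolation=2))
E
```

```text
t 26.17 pos [0.5325 0.2766 0.1136] yaw 15.01 tilt -1.0 w 0.0232 F [  7.6   3.6 -20.5] q [-0.26  0.73 -0.43  1.76  0.42  0.75 -0.64]
```

View pics/c7.png

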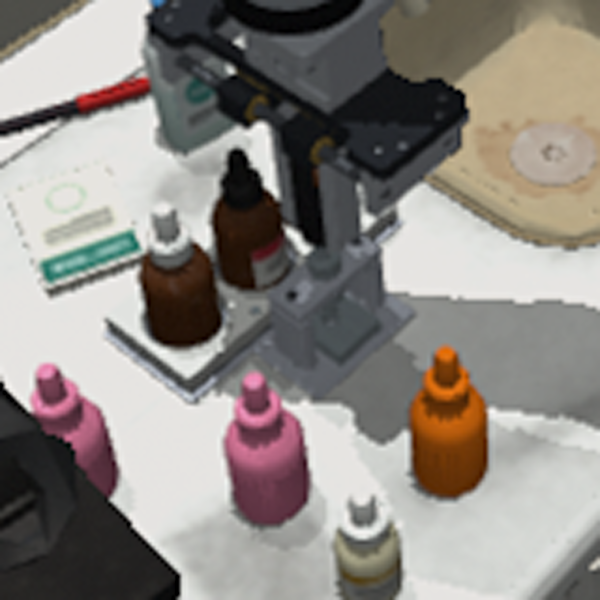

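The knob is held up with the bushing exposed beneath it, and the force rises at constant height, so it is at the stop. I'll ease the over-pull a little and check that it holds steady.

Emit:
drive_tool(
  deltas=[
    [0.06,0,0,0],
    [0,0,0,0],
    [0,0,0,0],
    [0,0,0,0],
    [0,0,0,0],
    [0,0,0,0],
    [0,0,0,0],
    [0,0,0,0],
    [0,0,0,0],
    [0,0,0,0],
    [0,0,0,0],
    [0,0,0,0],
  ],
)

```text
clock: 27.22
ee_pos: [0.5325, 0.2766, 0.1135]
ee_rot: [-0.205, 1.562, 0.206]
ft_force: [6.3, 3.4, -17.0]
grip_width: 0.0235
```

```bash
python3 -c "
from rig import *
print(hand_in())"
```

```text
the job is handed in; nothing more can be done
None
```

All three brown bottles are upright in the carrier: violet in the right pocket, red in the middle and iodine (white cap) in the left. The arm gripped the knob and pulled it to its stop, and it is still holding it there. The job was handed in at about 27 s.

**Pin:** At the end the knob had risen about 18 mm and the downward force was about 17 N, above the 11.6 N spring and weight load. A further pull raised the force without raising the knob, so it is against its stop. It then held steady for 1 s. A sideways load of about 7 N stays on the pin, and a small shift of the tool did not remove it.

**Bottles:** With the arm out of the way, the picture showed all three seated and upright before I gripped the knob. The last picture shows the iodine and red bottles upright; the gripper hides the violet one. Depth fits on the seated bottles read slopes up to 0.09, but the carrier and knob hide part of them and free-standing bottles also read up to 0.03, so I relied on the picture.

**Other objects:** The oil bottle, tissue pad, gel bottle and the pink and orange look-alikes looked unmoved in the pictures where they showed. I did not re-measure their positions.

**Calibration:** The two cameras disagreed by about 2 to 3 mm, and I used the average.

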